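# Close the cistern hatch crosswise

## Task

Close the round cistern hatch with its four wing knobs, turning them clockwise and working crosswise: after each knob take the one diagonally opposite, then the other two. On the first round turn each knob just until it bites on the gasket and about ten degrees further, no more; only when all four are nipped go round crosswise again and turn each until it comes up solid, feeling for it and not forcing any past that, since the nuts tear out easily. Leave the other things on the ledge where they are.

Things in the scene. Friction and masses are not known exactly. Their poses are not given: they have to be found in the camera images.
- hatch: round hatch fixed on the cement ledge: cement ring 236 mm across, rubber gasket, steel cover disc 192 mm across, its flat top 32 mm above the ledge. Origin: centre, at ledge height; z up. Four equal wing knobs stand on it on a circle of 68 mm radius, clockwise from above: 1 (on the hatch's +x axis), 2 (-y), 3 (-x), 4 (+y); so 1 is diagonally opposite 3, and 2 opposite 4
- knob1 (a point): wing knob 1: a plain black bar 46 mm long, 12 mm thick, 28 mm high (16 to 44 mm above the cover) on a thin upright screw. This point: on the screw axis at gripping height, 31 mm above the cover; x along the bar (either way round is the same grasp), z up. Tightens clockwise from above and stays where it is left
- knob2 (a point): wing knob 2: a plain black bar 46 mm long, 12 mm thick, 28 mm high (16 to 44 mm above the cover) on a thin upright screw. This point: on the screw axis at gripping height, 31 mm above the cover; x along the bar (either way round is the same grasp), z up. Tightens clockwise from above and stays where it is left
- knob3 (a point): wing knob 3: a plain black bar 46 mm long, 12 mm thick, 28 mm high (16 to 44 mm above the cover) on a thin upright screw. This point: on the screw axis at gripping height, 31 mm above the cover; x along the bar (either way round is the same grasp), z up. Tightens clockwise from above and stays where it is left
- knob4 (a point): wing knob 4: a plain black bar 46 mm long, 12 mm thick, 28 mm high (16 to 44 mm above the cover) on a thin upright screw. This point: on the screw axis at gripping height, 31 mm above the cover; x along the bar (either way round is the same grasp), z up. Tightens clockwise from above and stays where it is left
- collar1 (a point): centre of the top of the steel clamp collar (27 mm across) on the screw under knob 1, 5 mm above the cover. Knob 1 first runs nearly free (0.05 N m) for 0.2 to 0.65 rad, unmarked and different for each knob; then it bites on the gasket and drags evenly at about 0.35 N m (0.2 felt when held still) for 0.45 to 0.75 rad more, different for each, while this point sinks 2 mm per rad; then it comes up solid
- nut1_rim (a point): a point on the rim of the captive nut (steel disc of 17 mm radius under knob 1), 34 mm above the ledge; the nut keeps still in its seat, but is torn round when its knob is forced past solid with about 0.9 N m
- collar2 (a point): centre of the top of the steel clamp collar (27 mm across) on the screw under knob 2, 5 mm above the cover. Knob 2 first runs nearly free (0.05 N m) for 0.2 to 0.65 rad, unmarked and different for each knob; then it bites on the gasket and drags evenly at about 0.35 N m (0.2 felt when held still) for 0.45 to 0.75 rad more, different for each, while this point sinks 2 mm per rad; then it comes up solid
- nut2_rim (a point): a point on the rim of the captive nut (steel disc of 17 mm radius under knob 2), 34 mm above the ledge; the nut keeps still in its seat, but is torn round when its knob is forced past solid with about 0.9 N m
- collar3 (a point): centre of the top of the steel clamp collar (27 mm across) on the screw under knob 3, 5 mm above the cover. Knob 3 first runs nearly free (0.05 N m) for 0.2 to 0.65 rad, unmarked and different for each knob; then it bites on the gasket and drags evenly at about 0.35 N m (0.2 felt when held still) for 0.45 to 0.75 rad more, different for each, while this point sinks 2 mm per rad; then it comes up solid
- nut3_rim (a point): a point on the rim of the captive nut (steel disc of 17 mm radius under knob 3), 34 mm above the ledge; the nut keeps still in its seat, but is torn round when its knob is forced past solid with about 0.9 N m
- collar4 (a point): centre of the top of the steel clamp collar (27 mm across) on the screw under knob 4, 5 mm above the cover. Knob 4 first runs nearly free (0.05 N m) for 0.2 to 0.65 rad, unmarked and different for each knob; then it bites on the gasket and drags evenly at about 0.35 N m (0.2 felt when held still) for 0.45 to 0.75 rad more, different for each, while this point sinks 2 mm per rad; then it comes up solid
- nut4_rim (a point): a point on the rim of the captive nut (steel disc of 17 mm radius under knob 4), 34 mm above the ledge; the nut keeps still in its seat, but is torn round when its knob is forced past solid with about 0.9 N m
- lota: aluminium lota, 104 mm across, 100 mm high, standing loose on the ledge; leave alone. Origin: centre of its underside
- soap_case: yellow soap case, 104 x 72 x 37 mm, standing loose on the ledge; leave alone. Origin: centre of its underside
- scrubber: loofah-shaped silicone scrubber, lying, 120 mm long, 50 mm thick, standing loose on the ledge; leave alone. Origin: centre of its underside
- tumbler: steel tumbler, 72 mm across, 95 mm high, standing loose on the ledge; leave alone. Origin: centre of its underside
- pumice: grey pumice stone, 75 x 50 x 30 mm, standing loose on the ledge; leave alone. Origin: centre of its underside
- mug: blue plastic mug with a side handle, 100 mm across, 100 mm high, standing loose on the ledge; leave alone. Origin: centre of its underside
- nail_brush: wooden nail brush, 90 x 40 x 30 mm, standing loose on the ledge; leave alone. Origin: centre of its underside
There are look-alikes about, which are no part of the job. Leave any blue or red look-alike of the hatch alone.

How it is judged:
On the way:
1. all four knobs are nipped on the gasket (distance of each of collar1, collar2, collar3, collar4 from where it was at the start of the episode above 6e-05 m), for 0.1 s.
At the end, for the whole second after the job is handed in: All four knobs are solid (each within 0.06 rad of its stop, which lies 0.45 to 0.75 rad past its bite) and no captive nut has turned by more than 0.15 rad (distance of collar1 from where it was at the start of the episode above 0.00098 m and distance of collar2 from where it was at the start of the episode above 0.00128 m and distance of collar3 from where it was at the start of the episode above 0.00084 m and distance of collar4 from where it was at the start of the episode above 0.00112 m and distance of each of nut1_rim, nut2_rim, nut3_rim, nut4_rim from where it was at the start of the episode below 0.00255 m); the robot touches nothing.
It fails at once if first round not crosswise: two neighbouring knobs are nipped (over 0.03 rad past the bite) while neither of the other two is ((distance of each of collar1, collar2 from where it was at the start of the episode above 6e-05 m and distance of each of collar3, collar4 from where it was at the start of the episode below 6e-05 m) or (distance of each of collar2, collar3 from where it was at the start of the episode above 6e-05 m and distance of each of collar1, collar4 from where it was at the start of the episode below 6e-05 m) or (distance of each of collar3, collar4 from where it was at the start of the episode above 6e-05 m and distance of each of collar1, collar2 from where it was at the start of the episode below 6e-05 m) or (distance of each of collar4, collar1 from where it was at the start of the episode above 6e-05 m and distance of each of collar2, collar3 from where it was at the start of the episode below 6e-05 m)).
It fails at once if a knob is turned more than 0.30 rad past its bite while another one is not nipped yet (distance of any of collar1, collar2, collar3, collar4 from where it was at the start of the episode above 0.0006 m and distance of any of collar1, collar2, collar3, collar4 from where it was at the start of the episode below 6e-05 m).
It fails at once if second round not crosswise: two neighbouring knobs are solid (within 0.08 rad) while both others are still more than 0.15 rad short ((distance of collar1 from where it was at the start of the episode above 0.00094 m and distance of collar2 from where it was at the start of the episode above 0.00124 m and distance of collar3 from where it was at the start of the episode below 0.00066 m and distance of collar4 from where it was at the start of the episode below 0.00094 m) or (distance of collar2 from where it was at the start of the episode above 0.00124 m and distance of collar3 from where it was at the start of the episode above 0.0008 m and distance of collar1 from where it was at the start of the episode below 0.0008 m and distance of collar4 from where it was at the start of the episode below 0.00094 m) or (distance of collar3 from where it was at the start of the episode above 0.0008 m and distance of collar4 from where it was at the start of the episode above 0.00108 m and distance of collar1 from where it was at the start of the episode below 0.0008 m and distance of collar2 from where it was at the start of the episode below 0.0011 m) or (distance of collar4 from where it was at the start of the episode above 0.00108 m and distance of collar1 from where it was at the start of the episode above 0.00094 m and distance of collar2 from where it was at the start of the episode below 0.0011 m and distance of collar3 from where it was at the start of the episode below 0.00066 m)).
It fails at once if a captive nut is torn round by more than 0.15 rad: a knob was forced (distance of any of nut1_rim, nut2_rim, nut3_rim, nut4_rim from where it was at the start of the episode above 0.00255 m).
It fails at once if a bystander is moved by more than 30 mm (distance of any of lota, soap_case, scrubber, tumbler, pumice, mug, nail_brush from where it was at the start of the episode above 0.03 m).
It also fails if it takes over 72 s, if anything falls off the work surface, if the arm or the gripper's body presses on something with over 40 N, if the wrist force passes 120 N, or if a joint passes its speed limit or range.

## Robot

A 7-joint arm with a two-finger parallel gripper is mounted at the origin on the work surface. World frame = base frame: x ahead of the robot, y to its left, z up, the work surface at z = 0. Lengths are in m, angles in rad, forces in N, time in s.
With the tool pointing down it reaches from about 0.35 to 0.9 m from the base axis. Payload 19.9 kg.
Tool frame: the origin (TCP) lies midway between the tips of the shut fingers; the grasp point (between the pads) lies 19 mm behind it; z points along the fingers, y is the line along which they close (so a half turn about z gives the same grasp; the last joint's range is limited). The gripper opens to 94 mm and grips with 3 to 60 N. Pads are 16 mm wide; open, the fingers measure 119 mm over their backs; the gripper's body (75 mm by 177 mm) begins 78 mm behind the grasp point.
Start: joints at [-1.391, 0.417, -0.01, 1.614, 0.005, 1.111, -0.053], TCP at [0.137, 0.61, 0.205] pointing down, gripper open.
Joint ranges: [-2.81, 2.81], [-0.39, 2.02], [-1.27, 1.25], [0.06, 2.57], [-1.19, 4.33], [0.19, 2], [-2.82, 2.82]. Speed limits (rad/s): [1.89, 1.89, 2.39, 2.39, 3.01, 3.01, 3.01].

## Interface

Orientations are given as a 3x3 rotation matrix whose columns are the frame's x, y, z axes.
In Python, from rig import env, imaging gives the robot as it stands.
- The arm moves only by the tool move_arm, never from a script. Its argument "moves" is a list of rows, each a list of 3 entries, a list of its own where there are three numbers: the shift along the tool's x, y, z in cm, then the turn about the tool's z in degrees, then the opening, from 0 (shut) to 1 (fully open). In form: [[[tx, ty, tz], twist, jaw], ...]. A call has 1 to 10 rows; each row shifts and turns the commanded pose from where the row before left it, along the tool's axes as they then stand; what a row does not reach is not made up. A row lasts 1/8 s, in which the tool goes at most 62.5 mm and 10.7 degrees, less where a joint would pass 70% of its speed; a pose out of reach is approached as far as the arm can. A call with a gripper value outside its range is refused whole. The fingers move at their own pace and stop on an object; "grip_force" is the grip in N (left out, the last holds). Time passes only in rows, so rows that do not move let the fingers close. It gives the time, the measured TCP pose, the force, the opening and the grip force at its end, in the units of the state.
- env.get_obs(): the state, without advancing time (a new reading comes with each control period).
- imaging.capture(name): name is "scene" or "top"; returns the picture (420x560x3 uint8, red, green, blue); there is no depth.
- imaging.camera_model(name): a dict with "mtx" (3x3 intrinsics, pixels), "pose" (4x4, takes a point from camera to world coordinates). Camera axes: x right, y down, z forward; pixel columns grow to the right and rows downward; lengths in m; the calibration is good to about 2 mm. A picture is of the moment at which its call begins. camera_model takes no time and is no camera call.
- env.hand_in(): hands the job in; it is judged then, once.
The state is a dict: "t": time; "joint_positions": joint angles; "joint_vel": joint speeds; "joint_efforts": joint torques, N m; "tool_pos": TCP position; "tool_rot": TCP orientation; "wrist_force": force on the tool from outside, world axes, zero at the start; "torque": the same for the moment, N m; "finger_gap": finger opening in m; "grasp_force": force on a finger pad.
Only numpy, scipy, OpenCV 4.12 (cv2) and the standard library are available. Lean on these libraries where they do the work, as an engineer would, in place of code of your own. Each camera call takes 0.05 s, during which the arm holds its last target. There are 200 camera calls.

## Working session

There is one attempt and no reset: what is moved stays moved. The work goes in short steps, Python scripts to look and compute and a tool call to move; the robot and the scene stay as the last step left them, time stands still between calls to the robot, and variables do not carry over. Pictures are saved under pics/ and viewed, at most 10 in all, crops included, and the job is handed in when it is done.

Besides the shell and the picture viewer there is one more tool, called as name(argument=value, ...), one argument or row to a line, values as JSON. move_arm: Moves the arm, as the interface text tells. Its arguments: {"type":"object","properties":{"moves":{"type":"array"},"grip_force":{"type":"number"}},"required":["moves"]}

```bash
mkdir -p pics
cat > h.py <<'E'
import numpy as np, cv2
from rig import env, imaging
def snap(n,f):
    im=imaging.capture(n); cv2.imwrite(f,cv2.cvtColor(im,cv2.COLOR_RGB2BGR)); return im
def ray(n,u,v,z):
    m=imaging.camera_model(n);K=np.array(m["mtx"]);P=np.array(m["pose"])
    d=P[:3,:3]@np.linalg.inv(K)@[u,v,1];o=P[:3,3]
    return o+d*(z-o[2])/d[2]
def proj(n,p):
    m=imaging.camera_model(n);K=np.array(m["mtx"]);P=np.array(m["pose"])
    q=K@(P[:3,:3].T@(np.array(p)-P[:3,3]));return q[:2]/q[2]
E
python3 - <<'E'
from h import *
a=snap("top","pics/top.png");b=snap("scene","pics/scene.png")
o=env.get_obs();print(o["t"],o["tool_pos"],o["tool_rot"],o["torque"],o["wrist_force"])
for n in("top","scene"):print(imaging.camera_model(n))
E
```

```text
0.1 [0.13739268 0.60938473 0.20490481] [[-9.75514666e-01  2.19934335e-01 -1.58223372e-04]
 [ 2.19934379e-01  9.75514105e-01 -1.04852692e-03]
 [-7.62579389e-05 -1.05765214e-03 -9.99999438e-01]] [-0.01713273  0.06293389 -0.01170074] [-0.5229509  -0.64836626 -0.04296003]
{'mtx': array([[493.55925248,   0.        , 295.16470939],
       [  0.        , 493.55925248, 207.75268876],
       [  0.        ,   0.        ,   1.        ]]), 'pose': array([[-0.02516272, -0.98455801,  0.17324079,  0.29902129],
       [-0.9996702 ,  0.02389211, -0.0094161 ,  0.00480747],
       [ 0.00513161, -0.17342059, -0.98483449,  1.54426416],
       [ 0.        ,  0.        ,  0.        ,  1.        ]])}
{'mtx': array([[433.91588356,   0.        , 274.82235918],
       [  0.        , 433.91588356, 212.05498456],
       [  0.        ,   0.        ,   1.        ]]), 'pose': array([[ 0.1642977 ,  0.83859987, -0.5193809 ,  1.22838607],
       [ 0.98639497, -0.13669277,  0.09132389, -0.12005269],
       [ 0.00558859, -0.52731901, -0.849649  ,  1.17258329],
       [ 0.        ,  0.        ,  0.        ,  1.        ]])}
```

View pics/top.png

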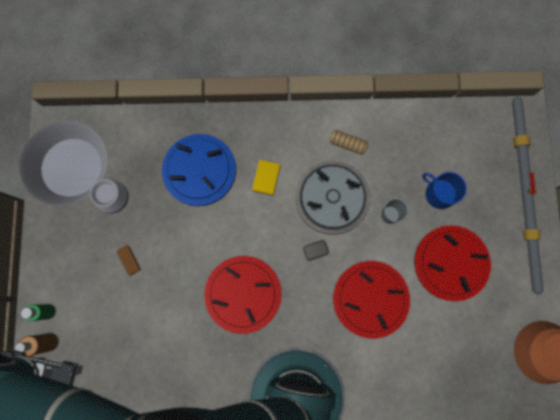

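View pics/scene.png

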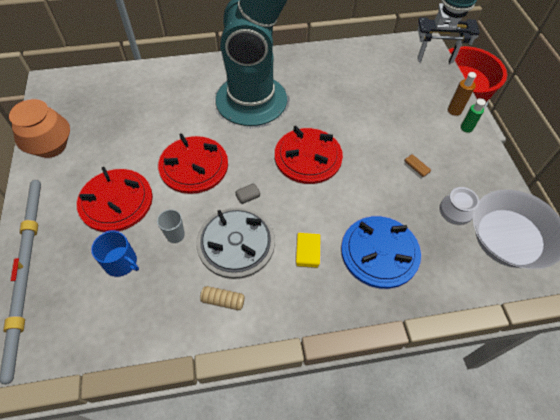

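The top view shows these candidates: a grey steel hatch at (333,197), a blue one at (199,170) and red ones at (243,294), (371,299) and (452,263). The grey hatch is the target, since the blue and red ones are look-alikes. Next I'll crop in on it and measure the bars.

```bash
cat > m.py <<'E'
from h import *
def bars(n,c,r,th=45):
    im=imaging.capture(n);g=im.max(2)
    k=np.zeros(g.shape,np.uint8);cv2.circle(k,c,r,255,-1)
    m=((g<th)&(k>0)).astype(np.uint8)*255
    out=[]
    for q in cv2.findContours(m,cv2.RETR_EXTERNAL,cv2.CHAIN_APPROX_NONE)[0]:
        if cv2.contourArea(q)<25: continue
        mk=cv2.drawContours(np.zeros_like(m),[q],-1,255,-1)
        mo=cv2.moments(mk,True);u,v=mo['m10']/mo['m00'],mo['m01']/mo['m00']
        P=np.array([ray(n,a,b,.062)[:2] for b,a in np.argwhere(mk>0)])
        w,V=np.linalg.eigh(np.cov(P.T));d=V[:,1]
        out.append((u,v,*ray(n,u,v,.062)[:2],np.degrees(np.arctan2(d[1],d[0]))%180,mo['m00']))
    return im,out
E
python3 - <<'E'
from m import *
T,a=bars("top",(333,194),31);S,b=bars("scene",(236,236),33)
for x in a+[()]+b:print(np.round(x,3))
c=T[150:245,285:380];s=S[195:280,190:285]
cv2.imwrite("pics/c.png",np.hstack([cv2.resize(c,(400,400),interpolation=2),cv2.resize(s,(400,400),interpolation=2)])[:,:,::-1])
E
```

```text
[ 3.52675e+02  1.83875e+02  6.30000e-01 -1.88000e-01  6.62960e+01
  4.00000e+01]
[ 3.22405e+02  1.75486e+02  6.59000e-01 -9.60000e-02  4.59860e+01
  3.70000e+01]
[]
[ 2.47958e+02  2.50389e+02  6.64000e-01 -9.80000e-02  4.21470e+01
  7.20000e+01]
[ 2.14822e+02  2.46384e+02  6.36000e-01 -1.90000e-01  5.73930e+01
  7.30000e+01]
[ 2.53494e+02  2.21610e+02  5.72000e-01 -6.90000e-02  7.32170e+01
  7.70000e+01]
[ 2.21638e+02  2.17872e+02  5.44000e-01 -1.61000e-01  1.53990e+01
  4.70000e+01]
```

View pics/c.png

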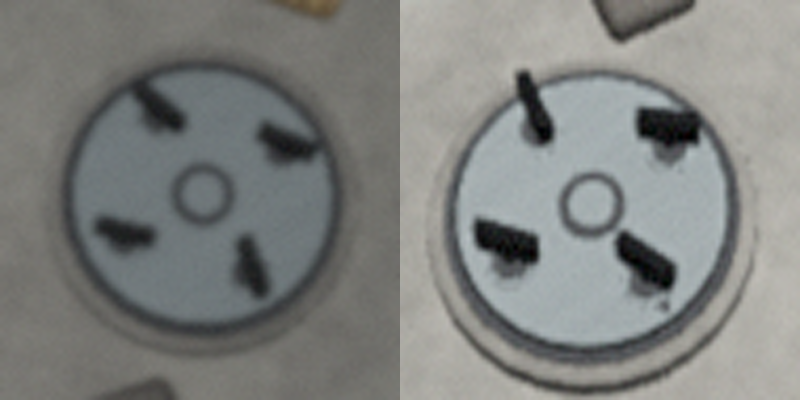

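The crop shows the plain grey hatch with a centre ring and four black bars at about top-view pixels (322,176), (353,184), (344,213) and (315,205), so the choice is confirmed. I'll triangulate with a looser threshold.

Run:
```python
from m import *
T,a=bars("top",(333,195),33,62);S,b=bars("scene",(236,236),37,50)
for x in a+[()]+b:print(np.round(x,3).tolist())
print(T[195,325:341].max(1),T[170:182,321].max(1))
def tri(p,q):
    A=[];B=[]
    for n,(u,v) in(("top",p),("scene",q)):
        o=ray(n,u,v,0);d=ray(n,u,v,1)-o;d/=np.linalg.norm(d);M=np.eye(3)-np.outer(d,d);A.append(M);B.append(M@o)
    return np.linalg.lstsq(np.vstack(A),np.hstack(B),rcond=None)[0]
for x in a:
    y=min(b,key=lambda y:np.hypot(y[2]-x[2],y[3]-x[3])); print("tri",np.round(tri(x[:2],y[:2]),4),round(x[4]),round(y[4]))
# cover disc: bluish vs cement
for n,c,r in(("top",(333,195),45),("scene",(236,236),50)):
    im=T if n=="top" else S
    d=im[:,:,2].astype(int)-im[:,:,0]
    k=np.zeros(d.shape,np.uint8);cv2.circle(k,c,r,255,-1)
    m=((d>6)&(k>0)).astype(np.uint8)*255
    m=cv2.morphologyEx(m,cv2.MORPH_OPEN,np.ones((3,3)))
    q=max(cv2.findContours(m,0,1)[0],key=cv2.contourArea)
    P=np.array([ray(n,*p[0],.032)[:2] for p in cv2.convexHull(q)]).astype(np.float32)
    print(n,cv2.fitEllipse(P.reshape(-1,1,2)*1000))
```

```text
[344.296, 213.037, 0.54, -0.159, 14.727, 54.0]
[314.018, 205.0, 0.567, -0.067, 74.175, 57.0]
[353.0, 183.985, 0.63, -0.189, 68.489, 68.0]
[321.671, 174.714, 0.661, -0.094, 40.606, 70.0]
[]
[247.896, 250.221, 0.664, -0.098, 42.289, 77.0]
[215.112, 246.288, 0.636, -0.189, 58.485, 80.0]
[253.61, 221.598, 0.572, -0.068, 75.246, 82.0]
[221.612, 217.837, 0.544, -0.161, 14.352, 49.0]
[100  83  81 100 116 121 121 121 124 121 122 117 108  90  76  94] [86 70 47 42 34 30 33 39 50 62 74 93]
tri [ 0.5406 -0.1601  0.0564] 15 14
tri [ 0.5681 -0.0678  0.0549] 74 75
tri [ 0.6315 -0.1898  0.0538] 68 58
tri [ 0.662  -0.0958  0.0583] 41 42
top ((599.1992797851562, -127.18159484863281), (192.380859375, 193.35752868652344), 88.93708038330078)
scene ((603.3554077148438, -129.23849487304688), (194.05706787109375, 196.69534301757812), 118.72900390625)
```

move_arm(
  moves=[
    [[-3.33,-2.87,0],0,0.5],
    [[-3.33,-2.87,0],0,0.5],
    [[-3.33,-2.87,0],0,0.5],
    [[-3.33,-2.87,0],0,0.5],
    [[-3.33,-2.87,0],0,0.5],
    [[-3.33,-2.87,0],0,0.5],
    [[-3.33,-2.87,0],0,0.5],
    [[-3.33,-2.87,0],0,0.5],
    [[-3.33,-2.87,0],0,0.5],
    [[-3.33,-2.87,0],0,0.5],
  ],
  grip_force=32,
)

```text
t: 1.55
tool_pos: [0.3999, 0.2552, 0.2056]
tool_rot: [[-0.976, 0.22, 0.0], [0.22, 0.976, 0.0], [-0.0, 0.0, -1.0]]
wrist_force: [0.6, 0.1, -0.1]
finger_gap: 0.047
grasp_force: 0.0
```

move_arm(
  moves=[
    [[-3.33,-2.87,0],0,0.5],
    [[-3.33,-2.87,0],0,0.5],
    [[-3.33,-2.87,0],0,0.5],
    [[-3.33,-2.87,0],0,0.5],
    [[-3.33,-2.87,0],0,0.5],
    [[-3.33,-2.87,0],0,0.5],
    [[-3.33,-2.87,0],0,0.5],
    [[-3.33,-2.87,0],0,0.5],
    [[-3.33,-2.87,0],0,0.5],
    [[-3.33,-2.87,0],0,0.5],
  ],
)

```text
t: 2.8
tool_pos: [0.6616, -0.0978, 0.2054]
tool_rot: [[-0.976, 0.22, -0.0], [0.22, 0.976, 0.0], [0.0, 0.0, -1.0]]
wrist_force: [0.2, 0.6, 1.2]
finger_gap: 0.0468
grasp_force: 0.0
```

move_arm(
  moves=[
    [[0,0,0],10.5,0.45],
    [[0,0,0],10.5,0.45],
    [[0,0,0],10.5,0.45],
    [[0,0,0],10.5,0.45],
    [[0,0,0],10.5,0.45],
    [[0,0,0],10.5,0.45],
    [[0,0,0],10.5,0.45],
    [[0,0,0],10.5,0.45],
    [[0,0,0],10.5,0.45],
    [[0,0,0],10.5,0.45],
  ],
)

```text
t: 4.05
tool_pos: [0.6609, -0.0966, 0.2054]
tool_rot: [[0.47, 0.883, -0.0], [0.883, -0.47, 0.0], [-0.0, -0.0, -1.0]]
wrist_force: [-0.1, -0.2, 0.2]
finger_gap: 0.0425
grasp_force: 0.0
```

move_arm(
  moves=[
    [[0,0,0],10.2,0.45],
    [[0,0,0],10.2,0.45],
    [[0,0,4],0,0.45],
    [[0,0,4],0,0.45],
    [[0,0,4],0,0.45],
    [[0,0,4],0,0.45],
    [[0,0,0],0,0.45],
  ],
)

```text
t: 4.92
tool_pos: [0.6594, -0.0964, 0.0432]
tool_rot: [[0.744, 0.668, -0.004], [0.668, -0.744, 0.0], [-0.003, -0.003, -1.0]]
wrist_force: [-0.3, 0.0, 0.3]
finger_gap: 0.0422
grasp_force: 0.0
```

Run:
```python
from h import *
a=snap("scene","pics/g1.png")[150:290,150:340];cv2.imwrite("pics/g1c.png",cv2.resize(a,(760,560),interpolation=2)[:,:,::-1])
o=env.get_obs();print(o["tool_pos"],o["torque"],o["wrist_force"])
```

```text
[ 0.66058452 -0.09690998  0.04544615] [-0.08782547  0.14767264  0.0283259 ] [-0.08134487 -0.28958254  0.94113254]
```

View pics/g1c.png

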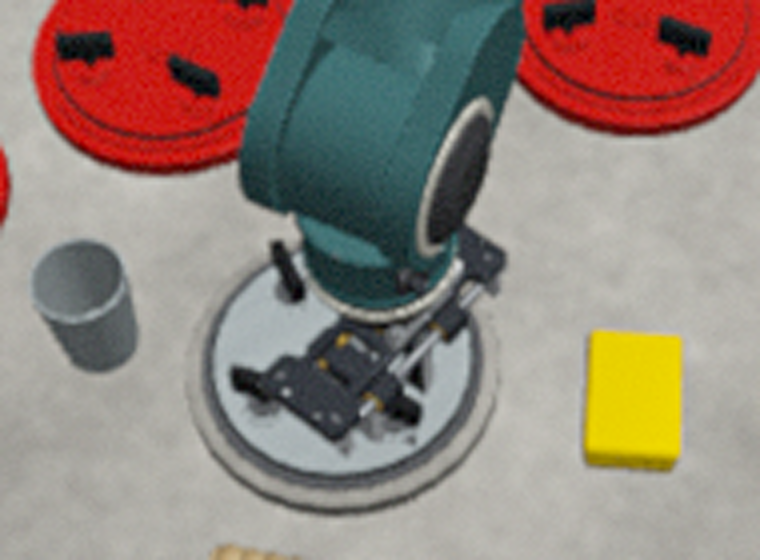

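The fingers straddle the knob A bar: its end shows at (400,405), with a finger on each side. I'll close and feel.

move_arm(
  moves=[
    [[0,0,0],0,0.2],
    [[0,0,0],0,0],
    [[0,0,0],0,0],
    [[0,0,0],0,0],
  ],
  grip_force=32,
)

```text
t: 5.48
tool_pos: [0.6618, -0.0977, 0.0464]
tool_rot: [[0.745, 0.667, 0.002], [0.667, -0.745, -0.002], [0.001, 0.003, -1.0]]
wrist_force: [4.1, -5.4, 2.1]
finger_gap: 0.0115
grasp_force: 31.9
```

```bash
cat > f.py <<'E'
from h import *
o=env.get_obs();R=np.array(o["tool_rot"])
print("t %.2f yaw %.2f Mz %.3f j7 %.2f gap %.4f gf %.1f eff7 %.3f"%(o["t"],np.degrees(np.arctan2(R[1,0],R[0,0])),o["torque"][2],o["joint_positions"][6],o["finger_gap"],o["grasp_force"],o["joint_efforts"][6]),np.round(o["tool_pos"],4),np.round(o["wrist_force"],1))
E
python3 f.py
```

```text
t 5.47 yaw 41.87 Mz 0.034 j7 -0.23 gap 0.0115 gf 31.9 eff7 -0.049 [ 0.6618 -0.0977  0.0464] [ 4.1 -5.4  2.1]
```

move_arm(
  moves=[
    [[0,0.1,0],4,0],
    [[0,0,0],4,0],
    [[0,0,0],0,0],
    [[0,0,0],0,0],
  ],
)

```text
t: 5.98
tool_pos: [0.6619, -0.0979, 0.0463]
tool_rot: [[0.83, 0.557, 0.001], [0.557, -0.83, -0.0], [0.001, 0.001, -1.0]]
wrist_force: [-1.1, -0.8, 5.9]
finger_gap: 0.0118
grasp_force: 32.0
```

```bash
python3 f.py
```

```text
t 5.97 yaw 33.88 Mz -0.007 j7 -0.35 gap 0.0118 gf 32.0 eff7 0.014 [ 0.6619 -0.0979  0.0463] [-1.1 -0.8  5.9]
```

move_arm(
  moves=[
    [[0,0,0],3.5,0],
    [[0,0,0],3.5,0],
    [[0,0,0],0,0],
    [[0,0,0],0,0],
  ],
)

```text
t: 6.48
tool_pos: [0.6619, -0.0978, 0.0463]
tool_rot: [[0.892, 0.452, 0.001], [0.452, -0.892, -0.0], [0.001, 0.001, -1.0]]
wrist_force: [-1.7, -0.2, 6.4]
finger_gap: 0.0118
grasp_force: 32.0
```

```bash
python3 f.py
```

```text
t 6.47 yaw 26.88 Mz -0.075 j7 -0.46 gap 0.0118 gf 32.0 eff7 0.020 [ 0.6619 -0.0978  0.0463] [-1.7 -0.2  6.4]
```

move_arm(
  moves=[
    [[0,0,0],3.5,0],
    [[0,0,0],3.5,0],
    [[0,0,0],0,0],
    [[0,0,0],0,0],
  ],
)

```text
t: 6.98
tool_pos: [0.6619, -0.0978, 0.0463]
tool_rot: [[0.94, 0.34, 0.001], [0.34, -0.94, -0.0], [0.001, 0.001, -1.0]]
wrist_force: [0.2, -0.1, 6.3]
finger_gap: 0.0119
grasp_force: 32.0
```

```bash
python3 f.py
```

```text
t 6.97 yaw 19.88 Mz -0.061 j7 -0.57 gap 0.0119 gf 32.0 eff7 0.019 [ 0.6619 -0.0978  0.0463] [ 0.2 -0.1  6.3]
```

move_arm(
  moves=[
    [[0,0,0],3.5,0],
    [[0,0,0],3.5,0],
    [[0,0,0],0,0],
    [[0,0,0],0,0],
  ],
)

```text
t: 7.48
tool_pos: [0.6619, -0.0978, 0.0463]
tool_rot: [[0.975, 0.223, 0.001], [0.223, -0.975, -0.0], [0.001, 0.001, -1.0]]
wrist_force: [-1.8, -0.9, 7.2]
finger_gap: 0.012
grasp_force: 31.9
```

```bash
python3 f.py
```

```text
t 7.47 yaw 12.91 Mz 0.282 j7 -0.67 gap 0.0120 gf 31.9 eff7 -0.335 [ 0.6619 -0.0978  0.0463] [-1.8 -0.9  7.2]
```

move_arm(
  moves=[
    [[0,0,0],3,0],
    [[0,0,0],3,0],
    [[0,0,0],0,0],
    [[0,0,0],0,0],
  ],
)

```text
t: 7.98
tool_pos: [0.6619, -0.0978, 0.0463]
tool_rot: [[0.993, 0.12, 0.001], [0.12, -0.993, -0.0], [0.001, 0.0, -1.0]]
wrist_force: [-1.1, -0.4, 6.2]
finger_gap: 0.0119
grasp_force: 31.9
```

```bash
python3 f.py
```

```text
t 7.97 yaw 6.91 Mz 0.298 j7 -0.76 gap 0.0119 gf 31.9 eff7 -0.337 [ 0.6619 -0.0978  0.0463] [-1.1 -0.4  6.2]
```

move_arm(
  moves=[
    [[0,0,0],0,0.45],
    [[0,0,0],0,0.45],
    [[0,0,-3],0,0.45],
    [[0,0,-3],0,0.45],
    [[-4.24,1.61,0],0,0.45],
    [[-4.24,1.61,0],0,0.45],
    [[-4.25,1.61,0],0,0.45],
    [[0,0,0],-7.6,0.45],
    [[0,0,3],0,0.45],
    [[0,0,3],0,0.45],
  ],
)

```text
t: 9.22
tool_pos: [0.5412, -0.1605, 0.045]
tool_rot: [[0.968, 0.25, 0.001], [0.25, -0.968, 0.0], [0.001, -0.0, -1.0]]
wrist_force: [0.2, 0.1, 0.4]
finger_gap: 0.0418
grasp_force: 0.0
```

move_arm(
  moves=[
    [[0,0,0],0,0.2],
    [[0,0,0],0,0],
    [[0,0,0],0,0],
    [[0,0,0],0,0],
  ],
)

```text
t: 9.72
tool_pos: [0.5415, -0.1611, 0.0464]
tool_rot: [[0.968, 0.25, 0.001], [0.25, -0.968, -0.001], [0.001, 0.001, -1.0]]
wrist_force: [1.2, -1.7, 6.1]
finger_gap: 0.0118
grasp_force: 31.9
```

```bash
python3 f.py
```

```text
t 9.72 yaw 14.49 Mz 0.065 j7 -0.45 gap 0.0118 gf 31.9 eff7 -0.059 [ 0.5415 -0.1611  0.0464] [ 1.2 -1.7  6.1]
```

move_arm(
  moves=[
    [[0,0,0],5,0],
    [[0,0,0],5,0],
    [[0,0,0],0,0],
    [[0,0,0],0,0],
  ],
)

```text
t: 10.22
tool_pos: [0.5416, -0.1611, 0.0464]
tool_rot: [[0.997, 0.078, 0.001], [0.078, -0.997, -0.001], [0.001, 0.001, -1.0]]
wrist_force: [-0.1, -0.7, 8.5]
finger_gap: 0.0118
grasp_force: 31.9
```

```bash
python3 f.py
```

```text
t 10.22 yaw 4.49 Mz -0.025 j7 -0.60 gap 0.0118 gf 31.9 eff7 0.006 [ 0.5416 -0.1611  0.0464] [-0.1 -0.7  8.5]
```

move_arm(
  moves=[
    [[0,0,0],3.5,0],
    [[0,0,0],3.5,0],
    [[0,0,0],0,0],
    [[0,0,0],0,0],
  ],
)

```text
t: 10.72
tool_pos: [0.5416, -0.161, 0.0464]
tool_rot: [[0.999, -0.044, 0.001], [-0.044, -0.999, -0.0], [0.001, 0.0, -1.0]]
wrist_force: [-1.3, -0.5, 7.5]
finger_gap: 0.0116
grasp_force: 31.9
```

```bash
python3 f.py
```

```text
t 10.72 yaw -2.51 Mz -0.035 j7 -0.70 gap 0.0116 gf 31.9 eff7 0.021 [ 0.5416 -0.161   0.0464] [-1.3 -0.5  7.5]
```

move_arm(
  moves=[
    [[0,0,0],3.5,0],
    [[0,0,0],3.5,0],
    [[0,0,0],0,0],
    [[0,0,0],0,0],
  ],
)

```text
t: 11.22
tool_pos: [0.5416, -0.161, 0.0464]
tool_rot: [[0.986, -0.165, 0.001], [-0.165, -0.986, -0.0], [0.001, 0.0, -1.0]]
wrist_force: [0.2, -0.0, 8.6]
finger_gap: 0.0116
grasp_force: 31.9
```

```bash
python3 f.py
```

```text
t 11.22 yaw -9.51 Mz -0.027 j7 -0.80 gap 0.0116 gf 31.9 eff7 0.020 [ 0.5416 -0.161   0.0464] [ 0.2 -0.   8.6]
```

move_arm(
  moves=[
    [[0,0,0],3.5,0],
    [[0,0,0],3.5,0],
    [[0,0,0],0,0],
    [[0,0,0],0,0],
  ],
)

```text
t: 11.72
tool_pos: [0.5416, -0.161, 0.0464]
tool_rot: [[0.959, -0.284, 0.001], [-0.284, -0.959, -0.0], [0.001, 0.0, -1.0]]
wrist_force: [-1.1, -0.3, 8.2]
finger_gap: 0.0122
grasp_force: 31.9
```

```bash
python3 f.py
```

```text
t 11.72 yaw -16.49 Mz 0.282 j7 -0.91 gap 0.0122 gf 31.9 eff7 -0.335 [ 0.5416 -0.161   0.0464] [-1.1 -0.3  8.2]
```

move_arm(
  moves=[
    [[0,0,0],3,0],
    [[0,0,0],3,0],
    [[0,0,0],0,0],
    [[0,0,0],0,0],
  ],
)

```text
t: 12.22
tool_pos: [0.5416, -0.161, 0.0464]
tool_rot: [[0.924, -0.382, 0.001], [-0.382, -0.924, -0.0], [0.001, -0.0, -1.0]]
wrist_force: [-0.5, -0.8, 7.7]
finger_gap: 0.0122
grasp_force: 31.9
```

```bash
python3 f.py
```

```text
t 12.22 yaw -22.48 Mz 0.332 j7 -1.00 gap 0.0122 gf 31.9 eff7 -0.338 [ 0.5416 -0.161   0.0464] [-0.5 -0.8  7.7]
```

move_arm(
  moves=[
    [[0,0,0],0,0.45],
    [[0,0,0],0,0.45],
    [[0,0,-3],0,0.45],
    [[0,0,-3],0,0.45],
    [[4.78,-0.43,0],0,0.45],
    [[4.78,-0.44,0],0,0.45],
    [[0,0,0],-9.5,0.45],
    [[0,0,0],-9.5,0.45],
    [[0,0,0],-9.5,0.45],
    [[0,0,0],-9.5,0.45],
  ],
)

```text
t: 13.48
tool_pos: [0.6325, -0.1892, 0.1054]
tool_rot: [[0.962, 0.272, -0.0], [0.272, -0.962, 0.0], [-0.0, -0.0, -1.0]]
wrist_force: [-0.4, -0.2, 0.9]
finger_gap: 0.0426
grasp_force: 0.0
```

move_arm(
  moves=[
    [[0,0,0],-9.5,0.45],
    [[0,0,0],-9.5,0.45],
    [[0,0,0],-9.5,0.45],
    [[0,0,0],-9.5,0.45],
    [[0,0,0],-9.5,0.45],
    [[0,0,0],0,0.45],
  ],
)

```text
t: 14.22
tool_pos: [0.6326, -0.1893, 0.1056]
tool_rot: [[0.455, 0.89, 0.0], [0.89, -0.455, 0.001], [0.001, -0.0, -1.0]]
wrist_force: [0.1, -0.1, -0.5]
finger_gap: 0.0422
grasp_force: 0.0
```

```bash
python3 f.py
```

```text
t 14.22 yaw 62.93 Mz -0.057 j7 0.19 gap 0.0422 gf 0.0 eff7 2.753 [ 0.6326 -0.1893  0.1056] [ 0.1 -0.1 -0.5]
```

move_arm(
  moves=[
    [[0,0,3],0,0.45],
    [[0,0,3],0,0.45],
    [[0,0,0],0,0.2],
    [[0,0,0],0,0],
    [[0,0,0],0,0],
    [[0,0,0],0,0],
  ],
)

```text
t: 14.98
tool_pos: [0.6335, -0.1896, 0.0466]
tool_rot: [[0.454, 0.891, 0.002], [0.891, -0.454, -0.001], [0.0, 0.002, -1.0]]
wrist_force: [2.4, -1.1, 5.8]
finger_gap: 0.0122
grasp_force: 31.9
```

```bash
python3 f.py
```

```text
t 14.97 yaw 62.97 Mz 0.084 j7 0.23 gap 0.0122 gf 31.9 eff7 -0.076 [ 0.6335 -0.1896  0.0466] [ 2.4 -1.1  5.8]
```

move_arm(
  moves=[
    [[0,0,0],3.5,0],
    [[0,0,0],3.5,0],
    [[0,0,0],0,0],
    [[0,0,0],0,0],
  ],
)

```text
t: 15.48
tool_pos: [0.6336, -0.1896, 0.0467]
tool_rot: [[0.56, 0.829, 0.002], [0.829, -0.56, -0.001], [0.001, 0.002, -1.0]]
wrist_force: [1.3, -0.2, 6.1]
finger_gap: 0.0119
grasp_force: 32.0
```

```bash
python3 f.py
```

```text
t 15.47 yaw 55.98 Mz -0.077 j7 0.12 gap 0.0119 gf 32.0 eff7 0.020 [ 0.6336 -0.1896  0.0467] [ 1.3 -0.2  6.1]
```

move_arm(
  moves=[
    [[0,0,0],3.5,0],
    [[0,0,0],3.5,0],
    [[0,0,0],0,0],
    [[0,0,0],0,0],
  ],
)

```text
t: 15.98
tool_pos: [0.6335, -0.1897, 0.0466]
tool_rot: [[0.656, 0.754, 0.002], [0.754, -0.656, -0.001], [0.001, 0.002, -1.0]]
wrist_force: [1.9, -0.3, 4.4]
finger_gap: 0.012
grasp_force: 32.0
```

```bash
python3 f.py
```

```text
t 15.97 yaw 48.97 Mz 0.009 j7 0.02 gap 0.0120 gf 32.0 eff7 0.020 [ 0.6335 -0.1897  0.0466] [ 1.9 -0.3  4.4]
```

move_arm(
  moves=[
    [[0,0,0],3.5,0],
    [[0,0,0],3.5,0],
    [[0,0,0],0,0],
    [[0,0,0],0,0],
  ],
)

```text
t: 16.48
tool_pos: [0.6335, -0.1896, 0.0466]
tool_rot: [[0.743, 0.669, 0.002], [0.669, -0.743, -0.001], [0.001, 0.002, -1.0]]
wrist_force: [1.5, 0.2, 6.8]
finger_gap: 0.0119
grasp_force: 32.0
```

```bash
python3 f.py
```

```text
t 16.48 yaw 42.00 Mz 0.297 j7 -0.09 gap 0.0119 gf 32.0 eff7 -0.331 [ 0.6335 -0.1896  0.0466] [1.5 0.2 6.8]
```

move_arm(
  moves=[
    [[0,0,0],3,0],
    [[0,0,0],3,0],
    [[0,0,0],0,0],
    [[0,0,0],0,0],
  ],
)

```text
t: 16.98
tool_pos: [0.6335, -0.1897, 0.0467]
tool_rot: [[0.809, 0.588, 0.002], [0.588, -0.809, -0.001], [0.001, 0.002, -1.0]]
wrist_force: [1.1, -0.7, 5.5]
finger_gap: 0.0118
grasp_force: 32.0
```

```bash
python3 f.py
```

```text
t 16.98 yaw 36.00 Mz 0.368 j7 -0.18 gap 0.0118 gf 32.0 eff7 -0.335 [ 0.6335 -0.1897  0.0467] [ 1.1 -0.7  5.5]
```

move_arm(
  moves=[
    [[0,0,0],0,0.45],
    [[0,0,0],0,0.45],
    [[0,0,-3],0,0.45],
    [[0,0,-3],0,0.45],
    [[0.65,-4.49,0],0,0.45],
    [[0.65,-4.49,0],0,0.45],
    [[0.64,-4.49,0],0,0.45],
    [[0,0,0],-9.6,0.45],
    [[0,0,0],-9.6,0.45],
    [[0,0,0],-9.6,0.45],
  ],
)

```text
t: 18.23
tool_pos: [0.569, -0.0687, 0.1056]
tool_rot: [[0.421, 0.907, -0.0], [0.907, -0.421, 0.0], [0.0, -0.0, -1.0]]
wrist_force: [-0.1, -1.0, -1.1]
finger_gap: 0.0421
grasp_force: 0.0
```

move_arm(
  moves=[
    [[0,0,0],-9.7,0.45],
    [[0,0,0],0,0.45],
    [[0,0,3],0,0.45],
    [[0,0,3],0,0.45],
    [[0,0,0],0,0.2],
    [[0,0,0],0,0],
    [[0,0,0],0,0],
    [[0,0,0],0,0],
  ],
)

```text
t: 19.23
tool_pos: [0.5702, -0.0691, 0.0465]
tool_rot: [[0.268, 0.963, 0.002], [0.963, -0.268, -0.0], [0.0, 0.002, -1.0]]
wrist_force: [3.6, -0.7, 4.9]
finger_gap: 0.0118
grasp_force: 32.0
```

```bash
python3 f.py
```

```text
t 19.23 yaw 74.47 Mz 0.025 j7 0.26 gap 0.0118 gf 32.0 eff7 -0.039 [ 0.5702 -0.0691  0.0465] [ 3.6 -0.7  4.9]
```

move_arm(
  moves=[
    [[0,0,0],5,0],
    [[0,0,0],5,0],
    [[0,0,0],0,0],
    [[0,0,0],0,0],
  ],
)

```text
t: 19.73
tool_pos: [0.5703, -0.0691, 0.0465]
tool_rot: [[0.43, 0.903, 0.002], [0.903, -0.43, -0.0], [0.001, 0.002, -1.0]]
wrist_force: [2.9, -0.5, 5.7]
finger_gap: 0.012
grasp_force: 32.0
```

```bash
python3 f.py
```

```text
t 19.73 yaw 64.51 Mz -0.032 j7 0.12 gap 0.0120 gf 32.0 eff7 0.003 [ 0.5703 -0.0691  0.0465] [ 2.9 -0.5  5.7]
```

move_arm(
  moves=[
    [[0,0,0],3.5,0],
    [[0,0,0],3.5,0],
    [[0,0,0],0,0],
    [[0,0,0],0,0],
  ],
)

```text
t: 20.23
tool_pos: [0.5703, -0.0691, 0.0465]
tool_rot: [[0.537, 0.844, 0.002], [0.844, -0.537, -0.0], [0.001, 0.002, -1.0]]
wrist_force: [2.9, -0.5, 6.5]
finger_gap: 0.0113
grasp_force: 32.0
```

```bash
python3 f.py
```

```text
t 20.23 yaw 57.51 Mz -0.029 j7 0.02 gap 0.0113 gf 32.0 eff7 0.020 [ 0.5703 -0.0691  0.0465] [ 2.9 -0.5  6.5]
```

move_arm(
  moves=[
    [[0,0,0],3.5,0],
    [[0,0,0],3.5,0],
    [[0,0,0],0,0],
    [[0,0,0],0,0],
  ],
)

```text
t: 20.72
tool_pos: [0.5703, -0.0691, 0.0465]
tool_rot: [[0.636, 0.772, 0.002], [0.772, -0.636, -0.0], [0.001, 0.002, -1.0]]
wrist_force: [3.2, -0.7, 6.7]
finger_gap: 0.0118
grasp_force: 32.0
```

```bash
python3 f.py
```

```text
t 20.73 yaw 50.51 Mz -0.050 j7 -0.09 gap 0.0118 gf 32.0 eff7 0.020 [ 0.5703 -0.0691  0.0465] [ 3.2 -0.7  6.7]
```

move_arm(
  moves=[
    [[0,0,0],3.5,0],
    [[0,0,0],3.5,0],
    [[0,0,0],0,0],
    [[0,0,0],0,0],
  ],
)

```text
t: 21.22
tool_pos: [0.5703, -0.0691, 0.0465]
tool_rot: [[0.725, 0.688, 0.002], [0.688, -0.725, -0.0], [0.002, 0.002, -1.0]]
wrist_force: [3.7, -1.2, 5.8]
finger_gap: 0.0118
grasp_force: 32.0
```

```bash
python3 f.py
```

```text
t 21.23 yaw 43.51 Mz -0.079 j7 -0.19 gap 0.0118 gf 32.0 eff7 0.020 [ 0.5703 -0.0691  0.0465] [ 3.7 -1.2  5.8]
```

move_arm(
  moves=[
    [[0,0,0],3.5,0],
    [[0,0,0],3.5,0],
    [[0,0,0],0,0],
    [[0,0,0],0,0],
  ],
)

```text
t: 21.72
tool_pos: [0.5703, -0.0691, 0.0465]
tool_rot: [[0.803, 0.595, 0.002], [0.595, -0.803, -0.0], [0.002, 0.002, -1.0]]
wrist_force: [3.5, -1.4, 5.9]
finger_gap: 0.0116
grasp_force: 32.0
```

```bash
python3 f.py
```

```text
t 21.73 yaw 36.54 Mz 0.231 j7 -0.29 gap 0.0116 gf 32.0 eff7 -0.307 [ 0.5703 -0.0691  0.0465] [ 3.5 -1.4  5.9]
```

move_arm(
  moves=[
    [[0,0,0],4,0],
    [[0,0,0],4,0],
    [[0,0,0],0,0],
    [[0,0,0],0,0],
  ],
  grip_force=28,
)

```text
t: 22.22
tool_pos: [0.5703, -0.0691, 0.0465]
tool_rot: [[0.879, 0.478, 0.002], [0.478, -0.879, -0.0], [0.002, 0.001, -1.0]]
wrist_force: [3.4, -1.4, 5.2]
finger_gap: 0.0119
grasp_force: 28.0
```

```bash
python3 f.py
```

```text
t 22.23 yaw 28.53 Mz 0.262 j7 -0.40 gap 0.0119 gf 28.0 eff7 -0.315 [ 0.5703 -0.0691  0.0465] [ 3.4 -1.4  5.2]
```

All four knobs are nipped. I'm starting the second round here, in the order D, B, A, C.

move_arm(
  moves=[
    [[0,0,0],3.3,0],
    [[0,0,0],3.3,0],
    [[0,0,0],3.4,0],
    [[0,0,0],0,0],
    [[0,0,0],0,0],
  ],
)

```text
t: 22.85
tool_pos: [0.5703, -0.0691, 0.0465]
tool_rot: [[0.948, 0.318, 0.002], [0.318, -0.948, -0.0], [0.002, 0.001, -1.0]]
wrist_force: [2.3, -2.0, 6.3]
finger_gap: 0.0115
grasp_force: 28.1
```

```bash
python3 f.py
```

```text
t 22.85 yaw 18.54 Mz 0.294 j7 -0.55 gap 0.0115 gf 28.1 eff7 -0.322 [ 0.5703 -0.0691  0.0465] [ 2.3 -2.   6.3]
```

move_arm(
  moves=[
    [[0,0,0],2,0],
    [[0,0,0],2,0],
    [[0,0,0],0,0],
    [[0,0,0],0,0],
  ],
)

```text
t: 23.35
tool_pos: [0.5703, -0.0691, 0.0465]
tool_rot: [[0.968, 0.251, 0.002], [0.251, -0.968, -0.0], [0.002, 0.001, -1.0]]
wrist_force: [2.6, -1.6, 5.1]
finger_gap: 0.0115
grasp_force: 28.1
```

```bash
python3 f.py
```

```text
t 23.35 yaw 14.54 Mz 0.293 j7 -0.61 gap 0.0115 gf 28.1 eff7 -0.335 [ 0.5703 -0.0691  0.0465] [ 2.6 -1.6  5.1]
```

move_arm(
  moves=[
    [[0,0,0],2,0],
    [[0,0,0],2,0],
    [[0,0,0],0,0],
    [[0,0,0],0,0],
  ],
)

```text
t: 23.85
tool_pos: [0.5703, -0.0691, 0.0465]
tool_rot: [[0.983, 0.183, 0.002], [0.183, -0.983, -0.0], [0.002, 0.001, -1.0]]
wrist_force: [2.8, -1.9, 6.7]
finger_gap: 0.0113
grasp_force: 28.1
```

```bash
python3 f.py
```

```text
t 23.85 yaw 10.54 Mz 0.313 j7 -0.67 gap 0.0113 gf 28.1 eff7 -0.335 [ 0.5703 -0.0691  0.0465] [ 2.8 -1.9  6.7]
```

move_arm(
  moves=[
    [[0,0,0],2,0],
    [[0,0,0],2,0],
    [[0,0,0],0,0],
    [[0,0,0],0,0],
  ],
)

```text
t: 24.35
tool_pos: [0.5703, -0.0692, 0.0465]
tool_rot: [[0.994, 0.114, 0.002], [0.114, -0.994, -0.0], [0.002, 0.001, -1.0]]
wrist_force: [2.9, -2.2, 6.0]
finger_gap: 0.0121
grasp_force: 28.1
```

```bash
python3 f.py
```

```text
t 24.35 yaw 6.53 Mz 0.293 j7 -0.73 gap 0.0121 gf 28.1 eff7 -0.336 [ 0.5703 -0.0692  0.0465] [ 2.9 -2.2  6. ]
```

move_arm(
  moves=[
    [[0,0,0],2,0],
    [[0,0,0],2,0],
    [[0,0,0],0,0],
    [[0,0,0],0,0],
  ],
)

```text
t: 24.85
tool_pos: [0.5703, -0.0691, 0.0465]
tool_rot: [[0.999, 0.044, 0.002], [0.045, -0.999, -0.0], [0.002, 0.001, -1.0]]
wrist_force: [3.3, -1.2, 5.6]
finger_gap: 0.0119
grasp_force: 28.5
```

```bash
python3 f.py
```

```text
t 24.85 yaw 2.55 Mz 0.552 j7 -0.79 gap 0.0119 gf 28.5 eff7 -0.523 [ 0.5703 -0.0691  0.0465] [ 3.3 -1.2  5.6]
```

D came up solid: the moment rose from a steady 0.3 to 0.55 N m. The next knob is B, diagonally opposite.

move_arm(
  moves=[
    [[0,0,0],0,0.45],
    [[0,0,0],0,0.45],
    [[0,0,-3],0,0.45],
    [[0,0,-3],0,0.45],
    [[1.92,4.11,0],0,0.45],
    [[1.92,4.11,0],0,0.45],
    [[1.93,4.11,0],0,0.45],
    [[0,0,0],-8.4,0.45],
    [[0,0,0],-8.4,0.45],
    [[0,0,0],-8.4,0.45],
  ],
)

```text
t: 26.1
tool_pos: [0.6319, -0.1896, 0.1053]
tool_rot: [[0.883, 0.469, -0.001], [0.469, -0.883, 0.0], [-0.001, -0.0, -1.0]]
wrist_force: [-0.5, -0.2, -0.3]
finger_gap: 0.0426
grasp_force: 0.0
```

move_arm(
  moves=[
    [[0,0,0],-8.3,0.45],
    [[0,0,0],0,0.45],
    [[0,0,3],0,0.45],
    [[0,0,3],0,0.45],
    [[0,0,0],0,0.2],
    [[0,0,0],0,0],
    [[0,0,0],0,0],
    [[0,0,0],0,0],
  ],
)

```text
t: 27.1
tool_pos: [0.6329, -0.19, 0.0466]
tool_rot: [[0.809, 0.588, 0.002], [0.588, -0.809, -0.001], [0.001, 0.002, -1.0]]
wrist_force: [1.4, -1.6, 5.2]
finger_gap: 0.0119
grasp_force: 27.9
```

```bash
python3 f.py
```

```text
t 27.10 yaw 35.98 Mz 0.252 j7 -0.17 gap 0.0119 gf 27.9 eff7 -0.305 [ 0.6329 -0.19    0.0466] [ 1.4 -1.6  5.2]
```

move_arm(
  moves=[
    [[0,0,0],4,0],
    [[0,0,0],4,0],
    [[0,0,0],4,0],
    [[0,0,0],0,0],
    [[0,0,0],0,0],
  ],
)

```text
t: 27.72
tool_pos: [0.6329, -0.1899, 0.0466]
tool_rot: [[0.914, 0.407, 0.002], [0.407, -0.914, -0.001], [0.001, 0.001, -1.0]]
wrist_force: [0.2, -1.0, 6.6]
finger_gap: 0.0121
grasp_force: 27.9
```

```bash
python3 f.py
```

```text
t 27.73 yaw 23.99 Mz 0.279 j7 -0.35 gap 0.0121 gf 27.9 eff7 -0.342 [ 0.6329 -0.1899  0.0466] [ 0.2 -1.   6.6]
```

move_arm(
  moves=[
    [[0,0,0],2,0],
    [[0,0,0],2,0],
    [[0,0,0],0,0],
    [[0,0,0],0,0],
  ],
)

```text
t: 28.22
tool_pos: [0.6328, -0.1899, 0.0466]
tool_rot: [[0.94, 0.342, 0.002], [0.342, -0.94, -0.001], [0.001, 0.001, -1.0]]
wrist_force: [-0.1, -0.7, 7.9]
finger_gap: 0.0123
grasp_force: 28.0
```

```bash
python3 f.py
```

```text
t 28.23 yaw 20.00 Mz 0.320 j7 -0.41 gap 0.0123 gf 28.0 eff7 -0.346 [ 0.6328 -0.1899  0.0466] [-0.1 -0.7  7.9]
```

move_arm(
  moves=[
    [[0,0,0],2,0],
    [[0,0,0],2,0],
    [[0,0,0],0,0],
    [[0,0,0],0,0],
  ],
)

```text
t: 28.72
tool_pos: [0.6328, -0.1898, 0.0466]
tool_rot: [[0.961, 0.276, 0.002], [0.276, -0.961, -0.0], [0.001, 0.001, -1.0]]
wrist_force: [0.4, 0.5, 7.6]
finger_gap: 0.012
grasp_force: 28.0
```

```bash
python3 f.py
```

```text
t 28.73 yaw 16.00 Mz 0.294 j7 -0.47 gap 0.0120 gf 28.0 eff7 -0.346 [ 0.6328 -0.1898  0.0466] [0.4 0.5 7.6]
```

move_arm(
  moves=[
    [[0,0,0],2,0],
    [[0,0,0],2,0],
    [[0,0,0],0,0],
    [[0,0,0],0,0],
  ],
)

```text
t: 29.22
tool_pos: [0.6328, -0.1898, 0.0466]
tool_rot: [[0.978, 0.208, 0.002], [0.208, -0.978, -0.0], [0.001, 0.001, -1.0]]
wrist_force: [-0.3, -0.2, 7.6]
finger_gap: 0.0121
grasp_force: 28.0
```

```bash
python3 f.py
```

```text
t 29.23 yaw 12.00 Mz 0.332 j7 -0.54 gap 0.0121 gf 28.0 eff7 -0.346 [ 0.6328 -0.1898  0.0466] [-0.3 -0.2  7.6]
```

move_arm(
  moves=[
    [[0,0,0],2,0],
    [[0,0,0],2,0],
    [[0,0,0],0,0],
    [[0,0,0],0,0],
  ],
)

```text
t: 29.72
tool_pos: [0.6328, -0.1897, 0.0466]
tool_rot: [[0.99, 0.139, 0.002], [0.139, -0.99, -0.0], [0.001, 0.001, -1.0]]
wrist_force: [-0.1, -0.2, 7.5]
finger_gap: 0.012
grasp_force: 28.0
```

```bash
python3 f.py
```

```text
t 29.73 yaw 8.00 Mz 0.314 j7 -0.60 gap 0.0120 gf 28.0 eff7 -0.347 [ 0.6328 -0.1897  0.0466] [-0.1 -0.2  7.5]
```

move_arm(
  moves=[
    [[0,0,0],2,0],
    [[0,0,0],1.5,0],
    [[0,0,0],0,0],
    [[0,0,0],0,0],
  ],
)

```text
t: 30.22
tool_pos: [0.6328, -0.1897, 0.0466]
tool_rot: [[0.997, 0.079, 0.001], [0.079, -0.997, -0.0], [0.001, 0.0, -1.0]]
wrist_force: [-0.9, 0.2, 8.0]
finger_gap: 0.0121
grasp_force: 28.0
```

```bash
python3 f.py
```

```text
t 30.23 yaw 4.51 Mz 0.361 j7 -0.65 gap 0.0121 gf 28.0 eff7 -0.347 [ 0.6328 -0.1897  0.0466] [-0.9  0.2  8. ]
```

move_arm(
  moves=[
    [[0,0,0],1.5,0],
    [[0,0,0],1.5,0],
    [[0,0,0],0,0],
    [[0,0,0],0,0],
  ],
)

```text
t: 30.72
tool_pos: [0.6328, -0.1897, 0.0466]
tool_rot: [[1.0, 0.026, 0.001], [0.026, -1.0, -0.0], [0.001, 0.0, -1.0]]
wrist_force: [0.4, 1.2, 6.9]
finger_gap: 0.0123
grasp_force: 28.2
```

```bash
python3 f.py
```

```text
t 30.73 yaw 1.51 Mz 0.461 j7 -0.70 gap 0.0123 gf 28.2 eff7 -0.429 [ 0.6328 -0.1897  0.0466] [0.4 1.2 6.9]
```

B is solid too: the moment rose to 0.46 N m against the 0.3 drag. Now A.

move_arm(
  moves=[
    [[0,0,0],0,0.45],
    [[0,0,0],0,0.45],
    [[0,0,-3],0,0.45],
    [[0,0,-3],0,0.45],
    [[1.62,-4.57,0],0,0.45],
    [[1.63,-4.58,0],0,0.45],
    [[0,0,0],-5.4,0.45],
    [[0,0,0],0,0.45],
    [[0,0,3],0,0.45],
    [[0,0,3],0,0.45],
  ],
)

```text
t: 31.98
tool_pos: [0.6622, -0.0982, 0.045]
tool_rot: [[0.993, 0.116, 0.001], [0.116, -0.993, -0.0], [0.001, 0.0, -1.0]]
wrist_force: [0.7, 0.6, -0.6]
finger_gap: 0.0421
grasp_force: 0.0
```

move_arm(
  moves=[
    [[0,0,0],0,0.2],
    [[0,0,0],0,0],
    [[0,0,0],0,0],
    [[0,0,0],0,0],
  ],
)

```text
t: 32.48
tool_pos: [0.6628, -0.0976, 0.0466]
tool_rot: [[0.993, 0.12, 0.002], [0.12, -0.993, -0.0], [0.001, 0.001, -1.0]]
wrist_force: [0.2, -1.6, 5.8]
finger_gap: 0.0121
grasp_force: 27.8
```

```bash
python3 f.py
```

```text
t 32.48 yaw 6.89 Mz 0.257 j7 -0.76 gap 0.0121 gf 27.8 eff7 -0.304 [ 0.6628 -0.0976  0.0466] [ 0.2 -1.6  5.8]
```

move_arm(
  moves=[
    [[0,0,0],4,0],
    [[0,0,0],4,0],
    [[0,0,0],4,0],
    [[0,0,0],0,0],
    [[0,0,0],0,0],
  ],
)

```text
t: 33.1
tool_pos: [0.6628, -0.0977, 0.0465]
tool_rot: [[0.996, -0.089, 0.001], [-0.089, -0.996, -0.001], [0.002, 0.001, -1.0]]
wrist_force: [-0.0, -0.7, 6.1]
finger_gap: 0.012
grasp_force: 27.9
```

```bash
python3 f.py
```

```text
t 33.10 yaw -5.11 Mz 0.283 j7 -0.95 gap 0.0120 gf 27.9 eff7 -0.347 [ 0.6628 -0.0977  0.0465] [-0.  -0.7  6.1]
```

move_arm(
  moves=[
    [[0,0,0],2,0],
    [[0,0,0],2,0],
    [[0,0,0],0,0],
    [[0,0,0],0,0],
  ],
)

```text
t: 33.6
tool_pos: [0.6628, -0.0978, 0.0466]
tool_rot: [[0.987, -0.158, 0.001], [-0.158, -0.987, -0.001], [0.002, 0.001, -1.0]]
wrist_force: [-0.8, -2.0, 6.5]
finger_gap: 0.0121
grasp_force: 28.0
```

```bash
python3 f.py
```

```text
t 33.60 yaw -9.11 Mz 0.347 j7 -1.01 gap 0.0121 gf 28.0 eff7 -0.349 [ 0.6628 -0.0978  0.0466] [-0.8 -2.   6.5]
```

move_arm(
  moves=[
    [[0,0,0],2,0],
    [[0,0,0],2,0],
    [[0,0,0],0,0],
    [[0,0,0],0,0],
  ],
)

```text
t: 34.1
tool_pos: [0.6628, -0.0978, 0.0466]
tool_rot: [[0.974, -0.227, 0.001], [-0.227, -0.974, -0.001], [0.002, 0.0, -1.0]]
wrist_force: [-1.5, -2.0, 7.0]
finger_gap: 0.012
grasp_force: 28.0
```

```bash
python3 f.py
```

```text
t 34.10 yaw -13.11 Mz 0.309 j7 -1.07 gap 0.0120 gf 28.0 eff7 -0.349 [ 0.6628 -0.0978  0.0466] [-1.5 -2.   7. ]
```

move_arm(
  moves=[
    [[0,0,0],2,0],
    [[0,0,0],2,0],
    [[0,0,0],0,0],
    [[0,0,0],0,0],
  ],
)

```text
t: 34.6
tool_pos: [0.6628, -0.0978, 0.0466]
tool_rot: [[0.956, -0.294, 0.001], [-0.294, -0.956, -0.001], [0.002, 0.0, -1.0]]
wrist_force: [-0.6, -2.1, 6.1]
finger_gap: 0.0124
grasp_force: 28.7
```

```bash
python3 f.py
```

```text
t 34.60 yaw -17.10 Mz 0.498 j7 -1.13 gap 0.0124 gf 28.7 eff7 -0.528 [ 0.6628 -0.0978  0.0466] [-0.6 -2.1  6.1]
```

A is solid at 0.5 N m. The last knob is C.

move_arm(
  moves=[
    [[0,0,0],0,0.45],
    [[0,0,0],0,0.45],
    [[0,0,-3],0,0.45],
    [[0,0,-3],0,0.45],
    [[-3.24,3.19,0],0,0.45],
    [[-3.24,3.19,0],0,0.45],
    [[-3.24,3.2,0],0,0.45],
    [[0,0,0],5.4,0.45],
    [[0,0,3],0,0.45],
    [[0,0,3],0,0.45],
  ],
)

```text
t: 35.85
tool_pos: [0.5414, -0.16, 0.0449]
tool_rot: [[0.924, -0.383, 0.001], [-0.383, -0.924, 0.0], [0.001, -0.0, -1.0]]
wrist_force: [0.6, 0.7, -0.6]
finger_gap: 0.0423
grasp_force: 0.0
```

move_arm(
  moves=[
    [[0,0,0],0,0.2],
    [[0,0,0],0,0],
    [[0,0,0],0,0],
    [[0,0,0],0,0],
  ],
)

```text
t: 36.35
tool_pos: [0.5416, -0.1608, 0.0465]
tool_rot: [[0.924, -0.383, 0.001], [-0.383, -0.924, -0.001], [0.002, 0.0, -1.0]]
wrist_force: [-2.0, -2.9, 6.7]
finger_gap: 0.0124
grasp_force: 27.8
```

```bash
python3 f.py
```

```text
t 36.35 yaw -22.51 Mz 0.294 j7 -1.00 gap 0.0124 gf 27.8 eff7 -0.299 [ 0.5416 -0.1608  0.0465] [-2.  -2.9  6.7]
```

move_arm(
  moves=[
    [[0,0,0],4,0],
    [[0,0,0],4,0],
    [[0,0,0],4,0],
    [[0,0,0],0,0],
    [[0,0,0],0,0],
  ],
)

```text
t: 36.98
tool_pos: [0.5416, -0.1608, 0.0464]
tool_rot: [[0.824, -0.566, 0.001], [-0.566, -0.824, -0.001], [0.001, 0.0, -1.0]]
wrist_force: [-2.8, -1.6, 8.0]
finger_gap: 0.0123
grasp_force: 27.9
```

```bash
python3 f.py
```

```text
t 36.98 yaw -34.51 Mz 0.311 j7 -1.18 gap 0.0123 gf 27.9 eff7 -0.343 [ 0.5416 -0.1608  0.0464] [-2.8 -1.6  8. ]
```

move_arm(
  moves=[
    [[0,0,0],2,0],
    [[0,0,0],2,0],
    [[0,0,0],0,0],
    [[0,0,0],0,0],
  ],
)

```text
t: 37.48
tool_pos: [0.5416, -0.1608, 0.0464]
tool_rot: [[0.783, -0.623, 0.001], [-0.623, -0.783, -0.001], [0.001, 0.0, -1.0]]
wrist_force: [-2.5, -2.8, 7.7]
finger_gap: 0.0119
grasp_force: 28.0
```

```bash
python3 f.py
```

```text
t 37.48 yaw -38.50 Mz 0.381 j7 -1.24 gap 0.0119 gf 28.0 eff7 -0.347 [ 0.5416 -0.1608  0.0464] [-2.5 -2.8  7.7]
```

move_arm(
  moves=[
    [[0,0,0],2,0],
    [[0,0,0],1.5,0],
    [[0,0,0],0,0],
    [[0,0,0],0,0],
  ],
)

```text
t: 37.98
tool_pos: [0.5416, -0.1608, 0.0464]
tool_rot: [[0.743, -0.669, 0.001], [-0.669, -0.743, -0.001], [0.001, -0.0, -1.0]]
wrist_force: [-1.8, -2.5, 7.3]
finger_gap: 0.0123
grasp_force: 28.0
```

```bash
python3 f.py
```

```text
t 37.98 yaw -42.00 Mz 0.403 j7 -1.30 gap 0.0123 gf 28.0 eff7 -0.347 [ 0.5416 -0.1608  0.0464] [-1.8 -2.5  7.3]
```

move_arm(
  moves=[
    [[0,0,0],1.5,0],
    [[0,0,0],1.5,0],
    [[0,0,0],0,0],
    [[0,0,0],0,0],
  ],
)

```text
t: 38.48
tool_pos: [0.5416, -0.1608, 0.0464]
tool_rot: [[0.707, -0.707, 0.001], [-0.707, -0.707, -0.001], [0.001, -0.0, -1.0]]
wrist_force: [-1.3, -2.4, 7.6]
finger_gap: 0.0125
grasp_force: 28.4
```

```bash
python3 f.py
```

```text
t 38.48 yaw -44.99 Mz 0.426 j7 -1.34 gap 0.0125 gf 28.4 eff7 -0.461 [ 0.5416 -0.1608  0.0464] [-1.3 -2.4  7.6]
```

C is solid. I'll release it, rise clear, check once and hand in.

move_arm(
  moves=[
    [[0,0,0],0,0.45],
    [[0,0,0],0,0.45],
    [[0,0,-4],0,0.45],
    [[0,0,-4],0,0.45],
    [[0,0,-5],0,0.45],
    [[-6,0,-5],0,0.45],
    [[-6,0,0],0,0.45],
    [[0,0,0],0,0.45],
    [[0,0,0],0,0.45],
  ],
)

```text
t: 39.6
tool_pos: [0.4706, -0.0881, 0.2125]
tool_rot: [[0.707, -0.707, 0.001], [-0.707, -0.707, 0.0], [0.0, -0.001, -1.0]]
wrist_force: [0.2, -0.1, -0.2]
finger_gap: 0.0422
grasp_force: 0.0
```

```bash
python3 f.py
python3 - <<'E'
from h import *
snap("scene","pics/end.png")
E
```

```text
t 39.60 yaw -45.01 Mz 0.053 j7 -1.88 gap 0.0422 gf 0.0 eff7 -0.245 [ 0.4706 -0.0881  0.2125] [ 0.2 -0.1 -0.2]
```

View pics/end.png

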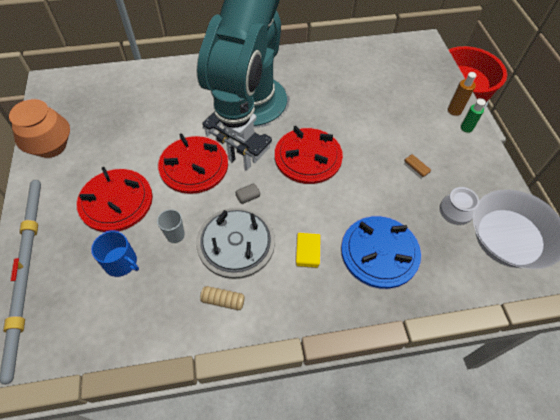

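The grey hatch at (236,240) has all four bars turned. The other things stand where they were and the arm is clear.

```bash
python3 -c "
from rig import env
print(env.hand_in())"
```

```text
the job is handed in; nothing more can be done
None
```

I nipped all four knobs of the grey hatch crosswise, then turned each in crosswise order until I felt it come up solid (0.43–0.55 N m, under the 0.9 N m that tears a nut), left the other things alone, and handed the job in at about 40 s; no verdict was returned.

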